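Load the microscope stage: insert, adapter, dish, cover

TASK

Load the microscope stage from the bottom up, one part after the other: lay the flanged insert flat in the round recess of the black stage plate, stand the dish adapter in the insert, the white specimen dish in the adapter, and last put the knobbed cover on the dish with its spigot inside the rim. Each part must sit fully home and level in the one below before the next is added, and the finished stack is let go and left standing. Do not knock over the microscope objective or the amber oil bottle.

Things in the scene. Friction and masses are not known exactly. Their poses are not given: they have to be found in the camera images.
- stage_seat (a point): Centre of the floor of the round recess in the fixed black stage plate. The plate is a 124 mm square with its top face 32 mm above the table, on a slightly smaller dark stand, at any of six places and any yaw. The recess is 92 mm across and 5 mm deep with a bright steel floor that has a dark 60 mm disc in its middle, so this point is 27 mm above the table; z is up.
- insert_mid (a point): Flanged insert, loose, aluminium, about 0.16 kg, standing upright: a round flange 84 mm across and 6 mm thick at the bottom, and on it a round boss 60 mm across, reaching to 24 mm above the underside; take it by the boss. The boss has a round recess in its top, about 53 mm across and 10 mm deep (floor 14 mm above the underside). Point: on the axis, half-way up (12 mm above the underside); z is up.
- adapter_mid (a point): Dish adapter, loose, dark steel-grey metal, about 0.09 kg, standing upright: a plain cylinder 47 mm across and 26 mm high with a small chamfer at the foot and a round recess in its top, about 41 mm across and 8 mm deep (floor 18 mm above the underside). It goes in the recess of the insert, out of which it then stands 16 mm, so hold it by its upper part. Point: on the axis, half-way up (13 mm above the underside); z is up.
- dish_mid (a point): Specimen dish, loose, plain white plastic, about 0.03 kg, standing upright and open at the top: 35 mm across, 22 mm high, wall 2.5 mm (30 mm across inside), floor 3 mm. It goes in the recess of the adapter, out of which it then stands 14 mm, so hold it by its upper part. Point: on the axis, half-way up (11 mm above the underside); z is up.
- cover_mid (a point): Cover, loose, steel, about 0.05 kg, knob upwards: at the bottom a spigot 24 mm across and 4 mm high on which it stands, then a disc 38 mm across and 4 mm thick, then a round knob 14 mm across and 16 mm high to take it by; 24 mm high in all. On the dish the disc rests on the rim and the spigot hangs inside. Point: on the axis, half-way up (12 mm above the spigot's underside); z is up.
- objective_mid (a point): Bystander, loose: a black microscope objective standing upright on the table, a stepped barrel 30 mm across at the foot and 46 mm high, narrowing at the top, with thin metal bands. Point: on the axis, half-way up.
- oil_mid (a point): Bystander, loose: a small amber glass oil bottle with a black cap, 30 mm across and 62 mm high, standing upright on the table among the parts. Point: on the axis, half-way up.
Mind the look-alikes: they are no part of the job. What is shaped like the part that bears cover_mid but green, pink or red is not meant.

How it is judged (in metres and radians):
On the way, in this order (a step that is already met when the one before it is completed fails the run):
1. the flanged insert lies flat in the recess of the stage plate (z of insert_mid in the frame of stage_seat between 0.01 and 0.014 m and horizontal distance between insert_mid and stage_seat below 0.007 m and angle between insert_mid's own z axis and vertical below 0.08 rad), for 0.2 s.
2. the dish adapter stands home in the insert (z of adapter_mid in the frame of insert_mid between 0.013 and 0.017 m and horizontal distance between adapter_mid and insert_mid below 0.006 m and angle between adapter_mid's own z axis and vertical below 0.08 rad), for 0.2 s.
3. the specimen dish stands home in the adapter (z of dish_mid in the frame of adapter_mid between 0.014 and 0.018 m and horizontal distance between dish_mid and adapter_mid below 0.006 m and angle between dish_mid's own z axis and vertical below 0.08 rad), for 0.2 s.
4. the knobbed cover lies on the dish, its spigot inside the rim (z of cover_mid in the frame of dish_mid between 0.017 and 0.021 m and horizontal distance between cover_mid and dish_mid below 0.006 m and angle between cover_mid's own z axis and vertical below 0.08 rad), for 0.2 s.
At the end, for the whole second after the job is handed in: All four parts are nested on the stage plate and let go: insert in the recess (within 7 mm of its centre), adapter in the insert, dish in the adapter, cover on the dish (each within 6 mm of the axis of the part below), each at its fully seated height within 2 mm and upright within 0.08 rad (all of step 1 and all of step 2 and all of step 3 and all of step 4); the robot touches nothing.
It fails at once if the objective is knocked over (angle between objective_mid's own z axis and vertical above 0.6 rad).
It fails at once if the oil bottle is knocked over (angle between oil_mid's own z axis and vertical above 0.6 rad).
It also fails if it takes over 112 s, if anything falls off the work surface, if the arm or the gripper's body presses on something with over 40 N, if the wrist force passes 120 N, or if a joint passes its speed limit or range.

ROBOT

A 6-joint arm with a two-finger parallel gripper is mounted at the origin on the work surface. World frame = base frame: x ahead of the robot, y to its left, z up, the work surface at z = 0. Lengths are in mm, angles in rad, forces in N, time in s.
With the tool pointing down it reaches from about 325 to 1000 mm from the base axis. Payload 5.1 kg.
Tool frame: the origin (TCP) lies at the very end of the fingers, on their centre line; the grasp point (between the pads) lies 19 mm behind it; z points along the fingers, y is the line along which they close (so a half turn about z gives the same grasp; the last joint's range is limited). The gripper opens to 85 mm and grips with 20 to 120 N. Pads are 22 mm wide; open, the fingers measure 114 mm over their backs; the gripper's body (76 mm by 85 mm) begins 54 mm behind the grasp point. The pads swing forward as they close: fully open they stand 13 mm farther back than shut.
Start: joints at [-1.396, 0.124, 1.65, -0, 1.367, -0.083], TCP at [165.688, -628.516, 231.322] pointing down, gripper open.
Joint ranges: [-2.61, 2.61], [-1.02, 2.33], [0.03, 2.71], [-1.35, 4.49], [0.32, 2.68], [-2.91, 2.91]. Speed limits (rad/s): [2.57, 2.57, 3.14, 3.14, 3.14, 3.14].

INTERFACE

Orientations are given as a unit quaternion [x, y, z, w].
In Python, from plant import bot gives the robot as it stands.
- The arm moves only by the shell command python3 -m crank 'ROWS' [OPENING] [FORCE]. ROWS is JSON, a list of rows, each a list of 2 entries, a list of its own where there are three numbers: the shift along the tool's x, y, z in mm, then the turn, a rotation vector about the tool's x, y, z in rad. A call has 1 to 10 rows; each row shifts and turns the commanded pose from where the row before left it, along the tool's axes as they then stand; what a row does not reach is not made up. A row lasts 1/8 s, in which the tool goes at most 62.5 mm and 10.7 degrees, less where a joint would pass 70% of its speed; a pose out of reach is approached as far as the arm can. A call with a gripper value outside its range is refused whole. OPENING is the gripper's target within -1 to 1 (shut at 1, half-way at 0, fully open at -1), set as the call begins (- or left out, the last holds). The fingers move at their own pace and stop on an object; FORCE is the grip in N (left out, the last holds). Time passes only in rows, so rows that do not move let the fingers close. It gives the time, the measured TCP pose, the force, the opening and the grip force at its end, in the units of the state.
- bot.sense(): the state, without advancing time (a new reading comes with each control period).
- bot.camera(name): name is "scene" or "side" or "wrist"; returns (picture, depth): 480x640x3 uint8, red, green, blue; 480x640 float32, mm along the optical axis (not along the pixel's ray), 0 where there is no reading.
- bot.camera_info(name): a dict with "vertical_fov" (degrees; the focal length in pixels is half the picture's height over the tangent of half this angle, whatever the lens; pixels are square), "cx", "cy" (the principal point, pixels), "extrinsics" (4x4, takes a point from world to camera coordinates); the wrist camera has in their place "hand_eye" (4x4, takes a point from camera to tool coordinates, whose origin is the TCP and whose axes are the flange's). Camera axes: x right, y up, looking along -z (the intrinsics and any distortion apply to the point x, -y, -z); pixel columns grow to the right and rows downward; lengths in mm; the calibration is good to about 2 mm. The wrist camera is an equidistant fisheye: a pixel r from the principal point sees the ray r / f radians off the axis. A picture is of the moment at which its call begins: read the wrist's pose just before it. camera_info takes no time and is no camera call.
- bot.sign_off(): hands the job in; it is judged then, once.
Trained networks look in the newest picture that a camera, given by its name, has taken for a name from the list of things; names that differ only in an ending like _2 or _b are one class to them, and where a whole thing is asked for, a point or a joint stands for the part that bears it (a point fixed in the world has none). Each returns a list of dicts, best first, with "confidence" (0 to 1); they miss things now and then, are a little off and sometimes report something else, mostly with a low value. They report only what shows in the picture. A call takes as long as a camera call. They do not tell look-alikes from the thing itself.
- bot.boxes_of(camera, thing): "box" ([centre column, centre row, width, height] in pixels, round what is visible of it).
- bot.silhouettes(camera, thing): "mask" (480x640 bool, what is visible of it) and "box" ([centre column, centre row, width, height] in pixels, round what is visible of it).
- bot.landmark_of(camera, thing): "xy" ([column, row] in pixels: a listed point, or the origin of a listed thing).
The state is a dict: "time_s": time; "joints": joint angles; "dq": joint speeds; "tau": joint torques, N m; "tcp_pos": TCP position; "orientation": TCP orientation; "force": force on the tool from outside, world axes, zero at the start; "moment": the same for the moment, N m; "width": opening from 0.0 (shut) to 1.0 (fully open); "gripper_force": force on a finger pad.
Only numpy, scipy, OpenCV 4.12 (cv2) and the standard library are available. Lean on these libraries where they do the work, as an engineer would, in place of code of your own. Each camera call takes 0.05 s, during which the arm holds its last target. There are 200 camera calls.

## Working session

There is one attempt and no reset: what is moved stays moved. The work goes in short steps, Python scripts to look and compute and a shell command to move; the robot and the scene stay as the last step left them, time stands still between calls to the robot, and variables do not carry over. Pictures are saved under pics/ and viewed, at most 14 in all, crops included, and the job is handed in when it is done.

```bash
mkdir -p pics; ls
python3 - <<'E'
from plant import bot
import cv2,numpy as np
s=bot.sense();print(s['time_s'],s['tcp_pos'],s['orientation'],s['width'],s['force'])
for c in ['scene','side']:
    p,d=bot.camera(c);cv2.imwrite(f'pics/{c}0.png',p[:,:,::-1]);np.savez(f'{c}0.npz',p=p,d=d)
    i=bot.camera_info(c);print(c,i)
    for t in ['stage_seat','insert_mid','adapter_mid','dish_mid','cover_mid','objective_mid','oil_mid']:
        print(t,[(np.round(k['xy']),round(k['confidence'],2)) for k in bot.landmark_of(c,t)])
print(bot.camera_info('wrist'))
E
```

```text
pics
0.0 [ 165.59953952 -627.9301566   230.07423482] [ 9.91703153e-01  1.28544895e-01 -4.29077203e-05 -1.03187769e-03] 0.9998666276251981 [-0.95096302  0.38245873  0.03923056]
scene {'vertical_fov': 53.097053167826395, 'cx': 310.77518899144064, 'cy': 234.66902260124033, 'extrinsics': array([[-2.03678307e-01,  9.78871996e-01,  1.80211967e-02,
         1.23891516e+02],
       [-7.42399810e-01, -1.66421896e-01,  6.48957838e-01,
         3.93118523e+02],
       [ 6.38245775e-01,  1.18799701e-01,  7.60610913e-01,
        -1.22181192e+03],
       [ 0.00000000e+00,  0.00000000e+00,  0.00000000e+00,
         1.00000000e+00]])}
stage_seat [(array([299., 282.]), 0.88)]
insert_mid [(array([457., 319.]), 0.88)]
adapter_mid [(array([455., 228.]), 0.55)]
dish_mid [(array([216., 180.]), 0.79)]
cover_mid [(array([148., 293.]), 0.95), (array([175., 255.]), 0.79), (array([124., 267.]), 0.63), (array([138., 239.]), 0.57), (array([209., 281.]), 0.54)]
objective_mid [(array([335., 190.]), 0.74)]
oil_mid [(array([380., 240.]), 0.61)]
side {'vertical_fov': 45.92667916524672, 'cx': 325.0716481668425, 'cy': 
[... 547 characters left out ...]
mid [(array([404., 356.]), 0.9), (array([416., 307.]), 0.83), (array([455., 347.]), 0.82), (array([408., 403.]), 0.73), (array([450., 385.]), 0.68)]
objective_mid [(array([250., 264.]), 0.67), (array([405., 357.]), 0.19)]
oil_mid [(array([296., 210.]), 0.96)]
{'vertical_fov': 65.70646984690485, 'cx': 318.81022897513924, 'cy': 232.8093867898224, 'hand_eye': array([[ 1.12420591e-03,  9.65405709e-01,  2.60749981e-01,
         6.64290914e+01],
       [ 9.99999168e-01, -9.20228853e-04, -9.04355909e-04,
        -2.83416316e-01],
       [-6.33120702e-04,  2.60750781e-01, -9.65405940e-01,
        -1.43579792e+02],
       [ 0.00000000e+00,  0.00000000e+00,  0.00000000e+00,
         1.00000000e+00]])}
```

View pics/scene0.png

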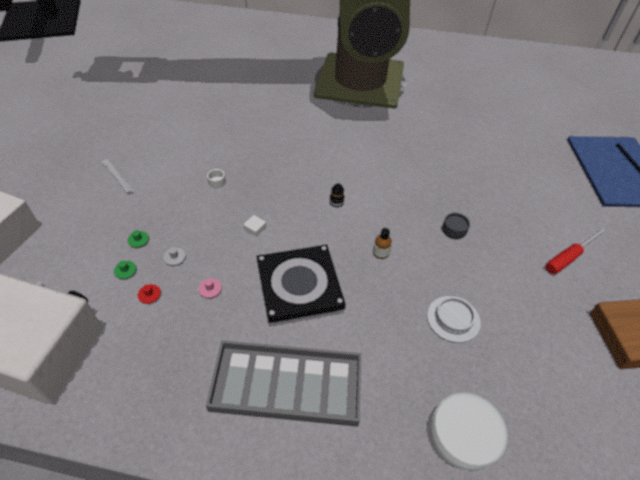

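View pics/side0.png

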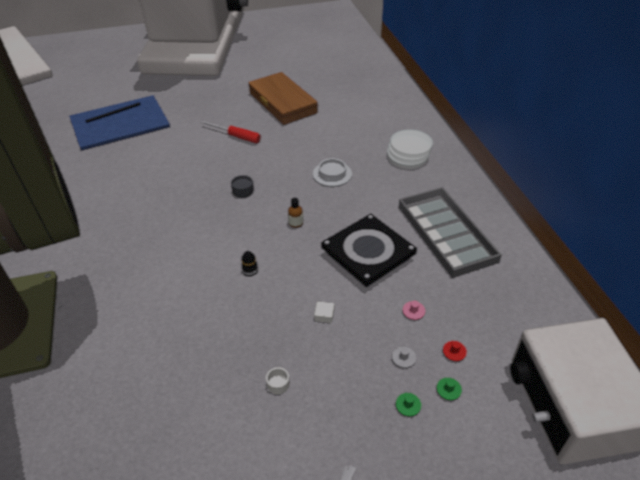

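The scene view shows the stage at (299,282), insert (457,319), adapter (455,228), dish (216,180), objective (337,193) and oil (382,243). Cover candidates are green (138,239), green (124,267), red (148,293), pink (209,281) and steel grey (175,255). By the description the cover is the grey one, at (404,356) in the side view.

```bash
cat > h.py <<'E'
from plant import bot
import cv2,numpy as np
from scipy.spatial.transform import Rotation as R
H=dict(stage_seat=27,insert_mid=12,adapter_mid=13,dish_mid=11,cover_mid=12,objective_mid=23,oil_mid=31)
def foc(i): return 240/np.tan(np.radians(i['vertical_fov']/2))
def fixed(c,u,v,z):
    i=bot.camera_info(c);E=np.array(i['extrinsics']);f=foc(i)
    r=E[:3,:3].T@np.array([(u-i['cx'])/f,-(v-i['cy'])/f,-1]);o=-E[:3,:3].T@E[:3,3]
    return (o+r*(z-o[2])/r[2])[:2]
def wray(u,v,s):
    i=bot.camera_info('wrist');f=foc(i);h=np.array(i['hand_eye'])
    a=np.array([u-i['cx'],v-i['cy']]);r=np.hypot(*a)+1e-9;t=r/f
    d=np.array([a[0]/r*np.sin(t),-a[1]/r*np.sin(t),-np.cos(t)])
    T=R.from_quat(s['orientation']).as_matrix()
    return np.array(s['tcp_pos'])+T@h[:3,3], T@h[:3,:3]@d
def wpt(u,v,s,z):
    o,d=wray(u,v,s);return (o+d*(z-o[2])/d[2])[:2]
def wproj(P,s):
    i=bot.camera_info('wrist');f=foc(i);h=np.array(i['hand_eye'])
    T=R.from_quat(s['orientation']).as_matrix()
    c=h[:3,:3].T@(T.T@(np.asarray(P,float)-s['tcp_pos'])-h[:3,3])
    q=np.hypot(c[0],c[1]);t=np.arctan2(q,-c[2])
    return np.array([i['cx']+f*t*c[0]/q,i['cy']-f*t*c[1]/q])
def rel(xy,s):
    # tool-frame shift (x,y) to put TCP over xy, plus yaw
    T=R.from_quat(s['orientation']).as_matrix()
    d=T.T@np.array([xy[0]-s['tcp_pos'][0],xy[1]-s['tcp_pos'][1],0]);return d.round(1)
E
python3 - <<'E'
from h import *
S=dict(stage_seat=(299,282),insert_mid=(457,319),adapter_mid=(455,228),dish_mid=(216,180),cover_mid=(175,255),objective_mid=(336,193),oil_mid=(381,243))
D=dict(stage_seat=(371,243),insert_mid=(332,170),adapter_mid=(242,186),dish_mid=(279,380),cover_mid=(404,356),objective_mid=(249,263),oil_mid=(296,212))
s=bot.sense()
for k in S:
    a=fixed('scene',*S[k],H[k]);b=fixed('side',*D[k],H[k]);print(k,a.round(),b.round(),((a+b)/2).round(1),'r',np.hypot(*a).round(),rel((a+b)/2,s))
print(R.from_quat(s['orientation']).as_matrix().round(3))
p=np.load('scene0.npz')['p'][225:305,105:225];cv2.imwrite('pics/crop.png',cv2.resize(p[:,:,::-1],None,fx=5,fy=5,interpolation=2))
E
```

```text
stage_seat [659. -10.] [663.  -4.] [661.2  -6.7] r 659.0 [ 637.7 -475.    -0. ]
insert_mid [664. 248.] [660. 245.] [662.  246.1] r 709.0 [ 7.029e+02 -7.193e+02 -1.000e-01]
adapter_mid [470. 242.] [464. 243.] [467.2 242.3] r 529.0 [ 5.135e+02 -7.652e+02 -1.000e-01]
dish_mid [ 443. -228.] [ 442. -229.] [ 442.5 -228.4] r 498.0 [ 369.7 -316.3   -0. ]
cover_mid [ 640. -234.] [ 638. -241.] [ 639.  -237.3] r 681.0 [ 557.4 -257.6   -0. ]
objective_mid [439.  14.] [439.  11.] [439.1  12.5] r 439.0 [ 4.278e+02 -5.502e+02 -1.000e-01]
oil_mid [551. 112.] [550. 113.] [550.4 112.3] r 562.0 [ 5.609e+02 -6.182e+02 -1.000e-01]
[[ 0.967  0.255  0.   ]
 [ 0.255 -0.967 -0.   ]
 [ 0.     0.    -1.   ]]
```

View pics/crop.png

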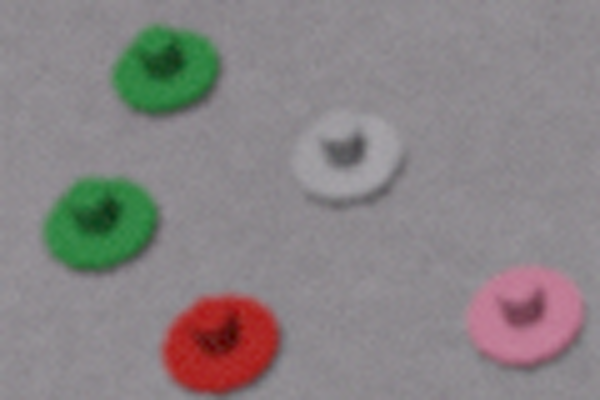

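The crop shows the steel-grey cover at scene (174,256), clearly apart from the two green, one red and one pink ones. Next I go above the insert.

```bash
python3 -m crank '[[[39,-40,0],[0,0,0]],[[39,-40,0],[0,0,0]],[[39,-40,0],[0,0,0]],[[39,-40,0],[0,0,0]],[[39,-40,0],[0,0,0]],[[39,-40,0],[0,0,0]],[[39,-40,0],[0,0,0]],[[39,-40,0],[0,0,0]],[[39,-40,0],[0,0,0]]]' -1 40
python3 -m crank '[[[39,-40,0],[0,0,0]],[[39,-40,0],[0,0,0]],[[39,-40,0],[0,0,0]],[[39,-40,0],[0,0,0]],[[39,-40,0],[0,0,0]],[[39,-40,0],[0,0,0]],[[39,-40,0],[0,0,0]],[[39,-40,0],[0,0,0]],[[39,-40,0],[0,0,0]],[[0,0,40],[0,0,0]]]'
python3 -m crank '[[[0,0,0],[0,0,0]],[[0,0,0],[0,0,0]],[[0,0,0],[0,0,0]]]'
cat > look.py <<'E'
import sys
from h import *
s=bot.sense();p,d=bot.camera('wrist');n=sys.argv[1];cv2.imwrite(f'pics/{n}.png',p[:,:,::-1]);np.savez(n+'.npz',p=p,d=d)
print('t',s['time_s'],'tcp',np.round(s['tcp_pos'],1),'yaw',R.from_quat(s['orientation']).as_matrix().round(3).tolist())
for t in sys.argv[2:]:
    for k in bot.landmark_of('wrist',t)[:3]:
        w=wpt(*k['xy'],s,H[t]);print(t,np.round(k['xy']),round(k['confidence'],2),'world',w.round(1),'shift',rel(w,s))
    for k in bot.boxes_of('wrist',t)[:2]: print('  box',np.round(k['box']),round(k['confidence'],2))
E
python3 look.py w1 insert_mid stage_seat adapter_mid
```

```text
time_s: 1.92
tcp_pos: [414.0, -189.3, 231.8]
orientation: [0.992, 0.128, 0.001, 0.0]
force: [0.4, 0.0, 0.2]
width: 1.006
gripper_force: 0.0
time_s: 3.18
tcp_pos: [664.5, 250.8, 195.3]
orientation: [0.991, 0.13, 0.005, -0.001]
force: [0.3, -0.7, -0.7]
width: 1.0
gripper_force: 0.0
time_s: 3.55
tcp_pos: [661.8, 246.3, 193.8]
orientation: [0.992, 0.128, 0.002, -0.0]
force: [0.2, -0.1, 0.3]
width: 1.003
gripper_force: 0.0
t 3.55 tcp [661.8 246.3 193.8] yaw [[0.967, 0.254, 0.003], [0.254, -0.967, 0.001], [0.003, -0.0, -1.0]]
insert_mid [322. 210.] 0.76 world [662.6 243.5] shift [0.1 2.9 0. ]
insert_mid [275. 385.] 0.25 world [462.7 242.8] shift [-193.4  -47.3   -0.7]
  box [552. 280. 110. 128.] 0.68
adapter_mid [278. 386.] 0.79 world [463.1 240.2] shift [-193.7  -44.6   -0.7]
  box [276. 375.  43.  25.] 0.67
```

View pics/w1.png

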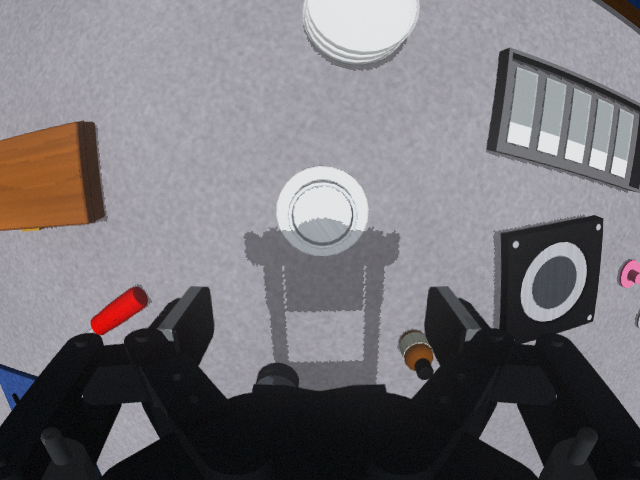

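The view shows the insert's flange at (322,211) below the gripper with clear space round it, the stage at (555,282), the oil bottle at (415,350) and the adapter at (277,378).

```bash
python3 -m crank '[[[0,3,45],[0,0,0]],[[0,0,45],[0,0,0]],[[0,0,45],[0,0,0]],[[0,0,35],[0,0,0]],[[0,0,16],[0,0,0]],[[0,0,0],[0,0,0]],[[0,0,0],[0,0,0]]]' -1
python3 -m crank '[[[0,0,0],[0,0,0]],[[0,0,0],[0,0,0]],[[0,0,0],[0,0,0]],[[0,0,0],[0,0,0]],[[0,0,0],[0,0,0]],[[0,0,0],[0,0,0]],[[0,0,0],[0,0,0]],[[0,0,0],[0,0,0]]]' 1 60
```

```text
time_s: 4.78
tcp_pos: [663.2, 244.2, 7.6]
orientation: [0.992, 0.129, 0.002, -0.0]
force: [0.3, 0.5, 0.6]
width: 1.001
gripper_force: 0.0
time_s: 5.78
tcp_pos: [663.3, 244.1, 7.9]
orientation: [0.992, 0.129, 0.002, -0.0]
force: [-1.8, -0.4, 6.1]
width: 0.667
gripper_force: 65.0
```

```bash
python3 -m crank '[[[0,0,-15],[0,0,0]],[[0,0,-40],[0,0,0]],[[0,0,-50],[0,0,0]],[[0,0,-45],[0,0,0]],[[-13,48,0],[0,0,0]],[[-13,48,0],[0,0,0]],[[-13,48,0],[0,0,0]],[[-13,48,0],[0,0,0]],[[-12,49,0],[0,0,0]],[[0,0,0],[0,0,0]]]'
python3 -m crank '[[[0,0,0],[0,0,0]],[[0,0,0],[0,0,0]]]'
python3 look.py w2 insert_mid stage_seat
```

```text
time_s: 7.02
tcp_pos: [660.9, -8.9, 155.7]
orientation: [0.992, 0.126, -0.0, 0.0]
force: [0.1, 0.7, -1.3]
width: 0.668
gripper_force: 64.4
time_s: 7.28
tcp_pos: [661.1, -4.3, 155.4]
orientation: [0.992, 0.129, -0.0, -0.0]
force: [0.2, 0.5, -1.6]
width: 0.666
gripper_force: 64.4
t 7.275 tcp [661.1  -4.3 155.4] yaw [[0.967, 0.256, -0.0], [0.256, -0.967, 0.0], [-0.0, -0.0, -1.0]]
insert_mid [321. 310.] 0.64 world [584.9 -26.7] shift [-79.4   2.1   0. ]
  box [322. 294. 192. 180.] 0.59
  box [322. 200. 187. 130.] 0.73
```

View pics/w2.png

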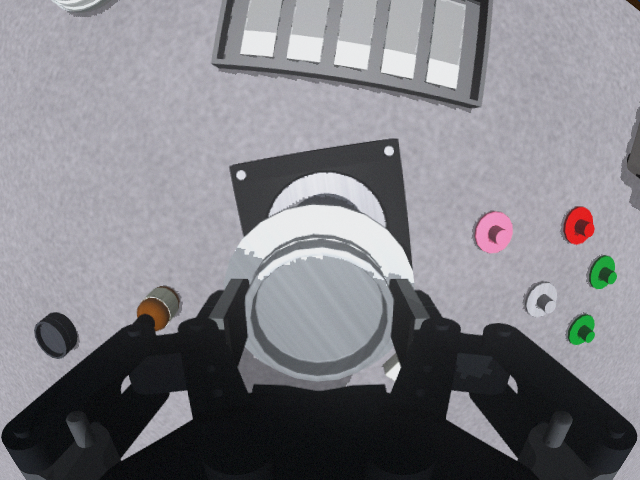

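The held insert shows its flange arc at (322,205) over the stage ring, whose upper arc is at (327,173). Next I fit circles using depth.

```bash
cat >> h.py <<'E'
def cloud(d,s):
    i=bot.camera_info('wrist');f=foc(i);h=np.array(i['hand_eye'])
    v,u=np.mgrid[:480,:640];a=u-i['cx'];b=v-i['cy'];r=np.hypot(a,b)+1e-9;t=r/f
    c=np.stack([a/r*np.tan(t),-b/r*np.tan(t),-np.ones_like(t)],-1)*d[...,None]
    T=R.from_quat(s['orientation']).as_matrix()
    return (c@h[:3,:3].T+h[:3,3])@T.T+s['tcp_pos']
def fitc(xy,r):
    from scipy.optimize import least_squares
    o=least_squares(lambda q:np.hypot(*(xy-q).T)-r,xy.mean(0),loss='soft_l1',f_scale=1.0);return o.x,np.abs(o.fun).mean()
E
python3 - <<'E'
from h import *
s=bot.sense()
z=np.load('w2.npz');p=z['p'];P=cloud(z['d'],s);ok=z['d']>0
def stat(n,m):
    print(n,m.sum(),P[m][:,:3].mean(0).round(1) if m.any() else '')
near=ok&(np.hypot(P[...,0]-661,P[...,1]+7)<100)
hist=np.histogram(P[near][:,2],bins=np.arange(-6,200,2));print([(int(b),int(c)) for c,b in zip(*hist) if c>150])
g=p.min(-1)
# stage recess rim: plate dark/steel bright boundary, seen at z~32 rim (far side floor edge)
m=near&(P[...,2]<40)&(P[...,2]>15)&(g>110)
xs=[]
for c in range(262,394,3):
    r=np.where(m[130:260,c])[0]
    if len(r): xs.append((c,130+r[0]))
w=np.array([wpt(c,r,s,27) for c,r in xs]);print(len(w),fitc(w,46))
# flange outer edge: first row where z>130
m=ok&(P[...,2]>135)&(P[...,2]<165)
e=[]
for c in range(250,400,3):
    r=np.where(m[100:300,c])[0]
    if len(r): e.append((c,100+r[0]))
e=np.array(e)
zf=s['tcp_pos'][2]-7.9+6
for dz in (0,3): 
    w=np.array([wpt(c,r,s,zf+dz) for c,r in e]);q,er=fitc(w,42);print(dz,q.round(1),er.round(2),rel(q,s))
E
```

```text
[(-2, 1548), (0, 11904), (2, 901), (26, 912), (28, 2111), (30, 991), (32, 6773), (34, 506), (152, 2159), (154, 4664), (156, 164), (158, 167), (160, 2702), (162, 8496), (164, 682), (166, 681), (168, 754), (170, 1847), (172, 2380), (174, 263), (176, 274), (178, 226), (180, 282), (182, 268), (184, 288), (186, 300), (188, 344), (190, 266), (192, 285), (194, 275), (196, 412)]
42 (array([655.86019412, -11.83088075]), np.float64(4.156068810890947))
0 [658.4  -5.3] 0.18 [-2.9 -0.2  0. ]
3 [658.8  -5.1] 0.21 [-2.4 -0.3  0. ]
```

Run:
```python
from h import *
s=bot.sense()
z=np.load('w2.npz');p=z['p'];g=p.min(-1)
m=g>120
xs=[]
for c in range(276,380,3):
    r=np.where(m[160:240,c])[0]
    if len(r): xs.append((c,160+r[0]))
print(xs[::4])
for zz in (27,32):
    w=np.array([wpt(c,r,s,zz) for c,r in xs]);print(zz,fitc(w,46))
# w1
s1=dict(tcp_pos=np.array([661.8,246.3,193.8]),orientation=R.from_matrix([[0.967,0.254,0.003],[0.254,-0.967,0.001],[0.003,0,-1]]).as_quat())
g=np.load('w1.npz')['p'].min(-1);b=np.zeros((480,640),np.uint8);b[225:340,510:598]=(g[225:340,510:598]>110)
n,l,st,ce=cv2.connectedComponentsWithStats(b);k=1+np.argmax(st[1:,4]);print(st[k])
c,_=cv2.findContours((l==k).astype(np.uint8),cv2.RETR_EXTERNAL,cv2.CHAIN_APPROX_NONE);q=c[0][:,0]
w=np.array([wpt(a,b,s1,27) for a,b in q]);print(fitc(w,45))
```

```text
[(276, np.int64(198)), (288, np.int64(186)), (300, np.int64(178)), (312, np.int64(174)), (324, np.int64(172)), (336, np.int64(173)), (348, np.int64(176)), (360, np.int64(183)), (372, np.int64(194))]
27 (array([655.59961535, -11.77884228]), np.float64(0.20381488904903863))
32 (array([655.95032119, -11.55810453]), np.float64(0.2512561825608559))
[ 521  242   66   80 2184]
(array([656.2104631 , -13.34541216]), np.float64(0.6983259645017912))
```

Run:
```python
from h import *
for cam,c0,zs in (('scene',(299,282),27),('side',(371,243),27)):
    g=cv2.GaussianBlur(np.load(cam+'0.npz')['p'],(3,3),0).min(-1)
    b=np.zeros((480,640),np.uint8);y,x=c0[1],c0[0];sl=np.s_[y-34:y+34,x-40:x+40]
    b[sl]=g[sl]>95
    n,l,st,ce=cv2.connectedComponentsWithStats(b)
    k=max((k for k in range(1,n)),key=lambda k:st[k,4] if abs(ce[k]-[x,y]).max()<12 else 0);print(st[k])
    c,_=cv2.findContours((l==k).astype(np.uint8),cv2.RETR_EXTERNAL,cv2.CHAIN_APPROX_NONE)
    w=np.array([fixed(cam,a,b,zs) for a,b in c[0][:,0]]);print(cam,fitc(w,45))
    # same for the insert flange
    y,x={'scene':(319,455),'side':(172,332)}[cam];b[:]=0;sl=np.s_[y-30:y+30,x-34:x+34];b[sl]=g[sl]>150
    n,l,st,ce=cv2.connectedComponentsWithStats(b);k=1+np.argmax(st[1:,4]);print(st[k])
    c,_=cv2.findContours((l==k).astype(np.uint8),cv2.RETR_EXTERNAL,cv2.CHAIN_APPROX_NONE)
    w=np.array([fixed(cam,a,b,6) for a,b in c[0][:,0]]);print(cam,'insert',fitc(w,42))
```

```text
[ 271  258   57   46 1255]
scene (array([654.48712199, -10.64774932]), np.float64(0.4584874921997989))
[ 427  295   54   47 1544]
scene insert (array([658.23484336, 243.64892486]), np.float64(0.48773211077686607))
[344 230  50  34 773]
side (array([656.28988999,  -9.26439074]), np.float64(1.41283619329419))
[322 164  21  10 153]
side insert (array([677.66486987, 288.06123795]), np.float64(10.35059918557216))
```

```bash
python3 -m crank '[[[-4.5,5.2,30],[0,0,0]],[[0,0,40],[0,0,0]],[[0,0,30],[0,0,0]],[[0,0,10],[0,0,0]],[[0,0,0],[0,0,0]],[[0,0,0],[0,0,0]]]'
python3 look.py w3
```

```text
time_s: 8.28
tcp_pos: [659.6, -11.8, 47.3]
orientation: [0.992, 0.129, 0.002, 0.0]
force: [0.6, 0.4, -2.0]
width: 0.663
gripper_force: 64.4
t 8.275 tcp [659.6 -11.8  47.3] yaw [[0.967, 0.255, 0.003], [0.255, -0.967, -0.0], [0.003, 0.001, -1.0]]
```

View pics/w3.png

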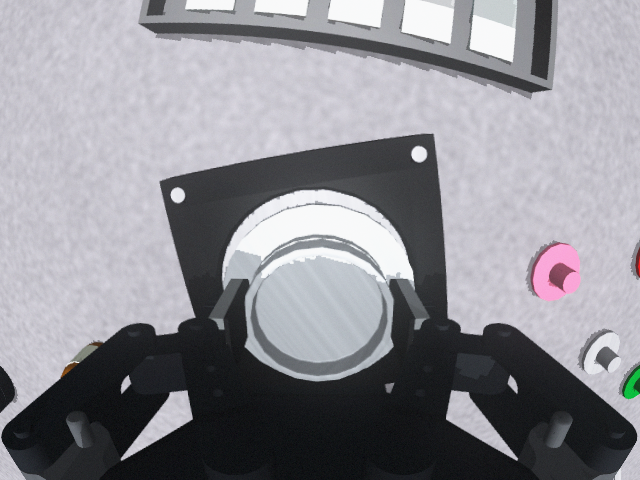

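Run:
```python
from h import *
s=bot.sense();z=np.load('w3.npz');P=cloud(z['d'],s);p=z['p'].min(-1)
e=[];f=[]
for c in range(236,404,4):
    r=np.where(p[170:270,c]>90)[0]
    if len(r): e.append((c,170+r[0]))
    r=np.where((P[175:290,c,2]>41))[0]
    if len(r): f.append((c,175+r[0]))
print(e[::6],f[::6])
w=np.array([wpt(c,r,s,32) for c,r in e]);a,er=fitc(w,46);print('rim32',a,er)
w=np.array([wpt(c,r,s,27) for c,r in e]);a2,er=fitc(w,46);print('rim27',a2,er)
w=np.array([wpt(c,r,s,s['tcp_pos'][2]-1.9) for c,r in f]);b,er=fitc(w,42);print('fl',b,er,rel(b,s)); print('d',a-b,rel(a-b+np.array(s['tcp_pos'])[:2],s))
```

```text
[(236, np.int64(230)), (260, np.int64(206)), (284, np.int64(195)), (308, np.int64(190)), (332, np.int64(190)), (356, np.int64(197)), (380, np.int64(213))] [(236, np.int64(249)), (260, np.int64(222)), (284, np.int64(209)), (308, np.int64(204)), (332, np.int64(204)), (356, np.int64(211)), (380, np.int64(224))]
rim32 [656.24261459 -11.09737344] 0.19870941053223964
rim27 [655.71937447 -11.25929989] 0.12702740357362632
fl [657.05070755 -12.61744141] 0.9875967975007433 [-2.7  0.1 -0. ]
d [-0.80809296  1.52006797] [-0.4 -1.7 -0. ]
```

```bash
python3 -m crank '[[[-0.5,-1.2,0],[0,0,0]],[[0,0,4],[0,0,0]],[[0,0,4],[0,0,0]],[[0,0,3],[0,0,0]],[[0,0,0],[0,0,0]],[[0,0,0],[0,0,0]]]'
```

```text
time_s: 9.07
tcp_pos: [657.3, -10.7, 34.8]
orientation: [0.992, 0.129, -0.0, -0.0]
force: [-4.4, 1.1, 6.1]
width: 0.666
gripper_force: 65.4
```

```bash
python3 -m crank '[[[0,0,0],[0,0,0]],[[0,0,0],[0,0,0]],[[0,0,0],[0,0,0]],[[0,0,0],[0,0,0]],[[0,0,-10],[0,0,0]],[[0,0,-45],[0,0,0]],[[0,0,-50],[0,0,0]],[[0,0,-45],[0,0,0]],[[0,0,0],[0,0,0]],[[0,0,0],[0,0,0]]]' -1
python3 look.py w4
python3 - <<'E'
from h import *
s=bot.sense();z=np.load('w4.npz');P=cloud(z['d'],s);p=z['p'].min(-1)
d=np.hypot(P[...,0]-656,P[...,1]+11.5)
for zz in (33,51,41): 
    m=(abs(P[...,2]-zz)<2.5)&(d<50)&(P[...,2]>10);print(zz,m.sum(),P[m].mean(0).round(1) if m.any() else '')
m=(d<100);print(np.histogram(P[m][:,2],bins=np.arange(20,60,2)))
E
```

```text
time_s: 10.32
tcp_pos: [657.2, -10.7, 184.4]
orientation: [0.992, 0.129, 0.0, 0.0]
force: [-1.6, 0.1, -0.4]
width: 1.001
gripper_force: 0.0
t 10.325 tcp [657.2 -10.7 184.4] yaw [[0.967, 0.255, 0.0], [0.255, -0.967, -0.0], [0.0, 0.0, -1.0]]
33 4918 [659.7 -11.3  32.2]
51 1040 [654.4 -11.5  50.3]
41 3392 [653.4 -11.5  40.6]
(array([   3,    5,  148, 1056,  483, 9519, 5896,   92,   22,  675, 2603,
        150,   75,   93,  354,  698,   14,    0,    0]), array([20, 22, 24, 26, 28, 30, 32, 34, 36, 38, 40, 42, 44, 46, 48, 50, 52,
       54, 56, 58]))
```

View pics/w4.png

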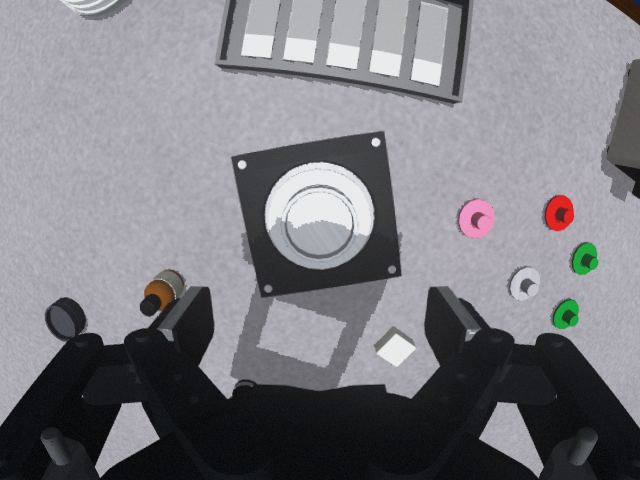

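The insert sits flat in the recess at (320,215), with its top at 50.5 mm (51 expected). Next is the adapter.

```bash
python3 -m crank '[[[-20,-49,0],[0,0,0]],[[-20,-49,0],[0,0,0]],[[-20,-49,0],[0,0,0]],[[-20,-49,0],[0,0,0]],[[-21,-49,0],[0,0,0]],[[-21,-48,0],[0,0,0]],[[0,0,10],[0,0,0]],[[0,0,0],[0,0,0]],[[0,0,0],[0,0,0]]]'
python3 look.py w5 adapter_mid
cat > circ.py <<'E'
# circ.py npz x y ztop rout : centre of the round top face by its outer edge
import sys
from h import *
s=bot.sense();n=sys.argv[1];x,y,zt,r=map(float,sys.argv[2:6])
P=cloud(np.load(n+'.npz')['d'],s);d=np.hypot(P[...,0]-x,P[...,1]-y)
m=((abs(P[...,2]-zt)<2.5)&(d<r+9)).astype(np.uint8)
c,_=cv2.findContours(m,cv2.RETR_EXTERNAL,cv2.CHAIN_APPROX_NONE);q=max(c,key=len)[:,0]
w=np.array([wpt(a,b,s,zt) for a,b in q]);o,e=fitc(w,r);print(m.sum(),'z',P[m>0][:,2].mean().round(1),'centre',o.round(1),'res',e.round(2),'shift',rel(o,s))
E
python3 circ.py w5 464 241 26 23.5
```

```text
time_s: 11.5
tcp_pos: [465.1, 240.5, 173.5]
orientation: [0.992, 0.128, -0.001, 0.0]
force: [0.5, 0.1, 0.9]
width: 1.0
gripper_force: 0.0
t 11.5 tcp [465.1 240.5 173.5] yaw [[0.967, 0.254, -0.001], [0.254, -0.967, -0.001], [-0.002, 0.0, -1.0]]
adapter_mid [314. 215.] 0.63 world [463.7 244. ] shift [-0.4 -3.6 -0. ]
  box [317. 217.  54.  60.] 0.88
632 z 27.2 centre [466.  242.2] res 0.64 shift [ 0.9 -1.3 -0. ]
```

View pics/w5.png

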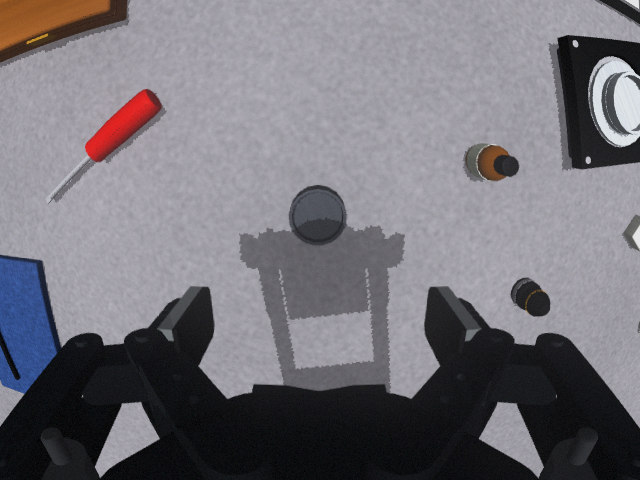

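The view shows the adapter at (318,214) under the gripper, with the oil bottle at (492,162) and the objective at (530,297), both clear.

```bash
python3 -m crank '[[[0.8,-1.3,45],[0,0,0]],[[0,0,50],[0,0,0]],[[0,0,40],[0,0,0]],[[0,0,20],[0,0,0]],[[0,0,5],[0,0,0]],[[0,0,0],[0,0,0]],[[0,0,0],[0,0,0]]]' -1
python3 -m crank '[[[0,0,0],[0,0,0]],[[0,0,0],[0,0,0]],[[0,0,0],[0,0,0]],[[0,0,0],[0,0,0]],[[0,0,0],[0,0,0]],[[0,0,0],[0,0,0]],[[0,0,0],[0,0,0]],[[0,0,0],[0,0,0]]]' 1 60
```

```text
time_s: 12.52
tcp_pos: [466.5, 243.3, 15.9]
orientation: [0.992, 0.128, 0.001, -0.0]
force: [-0.4, 0.2, 0.2]
width: 1.0
gripper_force: 0.0
time_s: 13.52
tcp_pos: [465.9, 243.2, 15.7]
orientation: [0.992, 0.129, 0.001, -0.0]
force: [-2.7, -1.9, 6.7]
width: 0.513
gripper_force: 64.2
```

```bash
python3 -m crank '[[[0,0,-10],[0,0,0]],[[0,0,-40],[0,0,0]],[[0,0,-50],[0,0,0]],[[0,0,-40],[0,0,0]],[[20,49,0],[0,0,0]],[[20,49,0],[0,0,0]],[[20,49,0],[0,0,0]],[[20,49,0],[0,0,0]],[[19,49,0],[0,0,0]],[[19,49,0],[0,0,0]]]'
python3 -m crank '[[[0,0,0],[0,0,0]],[[0,0,0],[0,0,0]],[[0,0,0],[0,0,0]]]'
python3 look.py w6
python3 circ.py w6 657 -12 165 23.5; python3 circ.py w6 657 -12 51 30;python3 circ.py w6 657 -12 33 42
```

```text
time_s: 14.78
tcp_pos: [654.9, -12.7, 154.5]
orientation: [0.992, 0.128, 0.0, -0.0]
force: [-0.6, -0.1, -1.0]
width: 0.522
gripper_force: 65.1
time_s: 15.15
tcp_pos: [653.5, -10.1, 154.2]
orientation: [0.992, 0.129, -0.0, -0.0]
force: [1.1, 0.0, -0.6]
width: 0.518
gripper_force: 65.2
t 15.15 tcp [653.5 -10.1 154.2] yaw [[0.967, 0.256, -0.001], [0.256, -0.967, 0.0], [-0.0, -0.0, -1.0]]
2891 z 165.1 centre [653.6  -9.9] res 1.15 shift [ 0.1 -0.2  0. ]
856 z 51.7 centre [653.1 -11.8] res 1.78 shift [-0.9  1.5 -0. ]
5459 z 33.5 centre [662.  -10.1] res 5.12 shift [ 8.1  2.2 -0. ]
```

View pics/w6.png

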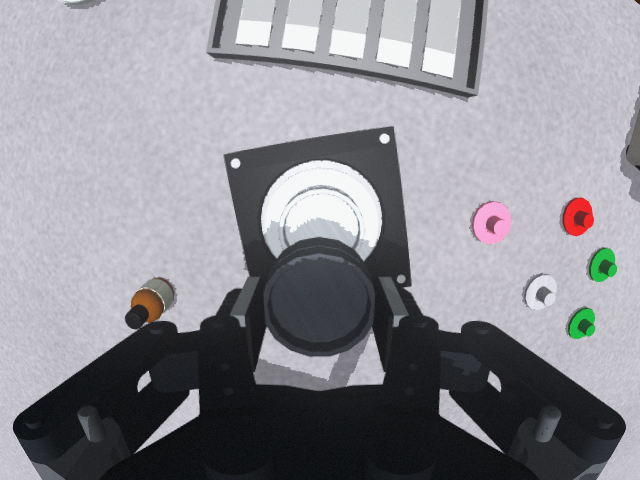

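The adapter is held level at (320,300), with the insert behind it at (320,215).

```bash
python3 -m crank '[[[0.6,1.5,30],[0,0,0]],[[0,0,30],[0,0,0]],[[0,0,20],[0,0,0]],[[0,0,3],[0,0,0]],[[0,0,0],[0,0,0]],[[0,0,0],[0,0,0]]]'
python3 look.py w7
python3 - <<'E'
from h import *
s=bot.sense();z=np.load('w7.npz');P=cloud(z['d'],s)
# boss outer edge: walk up each column from the adapter: top-most pixel with z in 47..55 ; adapter top edge: first pixel with z>74
b=[];a=[]
for c in range(262,378,4):
    zz=P[100:330,c,2]
    r=np.where((zz>48)&(zz<54))[0]
    if len(r): b.append(wpt(c,100+r[0],s,51))
for c in range(275,365,4):
    zz=P[100:330,c,2]; r=np.where(zz>s['tcp_pos'][2]+8)[0]
    if len(r): a.append(wpt(c,100+r[0],s,s['tcp_pos'][2]+10.3))
B,e=fitc(np.array(b),30);A,f=fitc(np.array(a),23.5);print(B,e,A,f,'shift',rel(B-A+s['tcp_pos'][:2],s))
E
```

```text
time_s: 15.95
tcp_pos: [656.3, -12.6, 73.1]
orientation: [0.992, 0.129, 0.001, 0.0]
force: [0.2, 0.1, -0.7]
width: 0.515
gripper_force: 65.2
t 15.95 tcp [656.3 -12.6  73.1] yaw [[0.967, 0.255, 0.003], [0.255, -0.967, -0.0], [0.003, 0.001, -1.0]]
[654.77591997 -11.43724374] 0.21010944196544667 [701.05774382 -10.37112019] 5.394605800735426 shift [-45.  -10.8  -0.1]
```

View pics/w7.png

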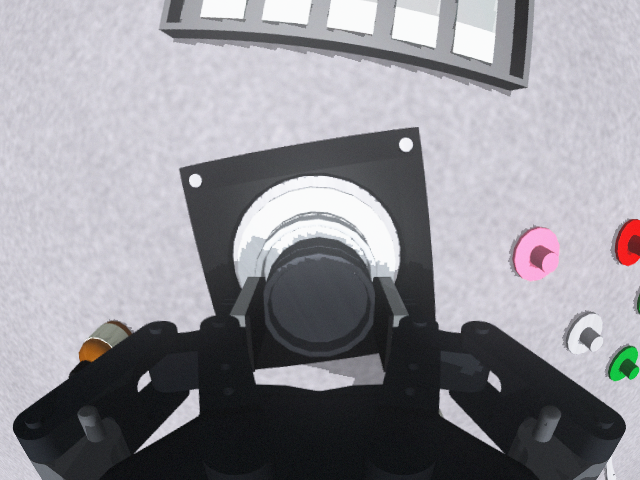

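```bash
python3 -m crank '[[[-1.1,-1.3,3],[0,0,0]],[[0,0,4],[0,0,0]],[[0,0,4],[0,0,0]],[[0,0,3],[0,0,0]],[[0,0,0],[0,0,0]],[[0,0,0],[0,0,0]]]'
```

```text
time_s: 16.75
tcp_pos: [653.9, -11.6, 57.2]
orientation: [0.992, 0.129, 0.0, -0.0]
force: [-0.4, 0.6, 0.1]
width: 0.515
gripper_force: 65.2
```

```bash
python3 -m crank '[[[0,0,0.8],[0,0,0]],[[0,0,0],[0,0,0]],[[0,0,0],[0,0,0]]]'
python3 -m crank '[[[0,0,0],[0,0,0]],[[0,0,0],[0,0,0]],[[0,0,0],[0,0,0]],[[0,0,0],[0,0,0]],[[0,0,-10],[0,0,0]],[[0,0,-45],[0,0,0]],[[0,0,-50],[0,0,0]],[[0,0,-20],[0,0,0]],[[0,0,0],[0,0,0]],[[0,0,0],[0,0,0]]]' -1
python3 look.py w8
python3 circ.py w8 655 -11 67 23.5
```

```text
time_s: 17.12
tcp_pos: [653.9, -11.6, 56.8]
orientation: [0.992, 0.129, 0.0, 0.0]
force: [-0.8, -0.4, 0.7]
width: 0.508
gripper_force: 65.5
time_s: 18.38
tcp_pos: [652.6, -11.5, 179.1]
orientation: [0.992, 0.129, -0.002, -0.0]
force: [-0.5, -0.1, -0.8]
width: 1.002
gripper_force: 0.0
t 18.375 tcp [652.6 -11.5 179.1] yaw [[0.967, 0.255, -0.004], [0.255, -0.967, 0.0], [-0.003, -0.001, -1.0]]
835 z 67.1 centre [653.3 -11.6] res 0.57 shift [ 0.9  0.4 -0. ]
```

View pics/w8.png

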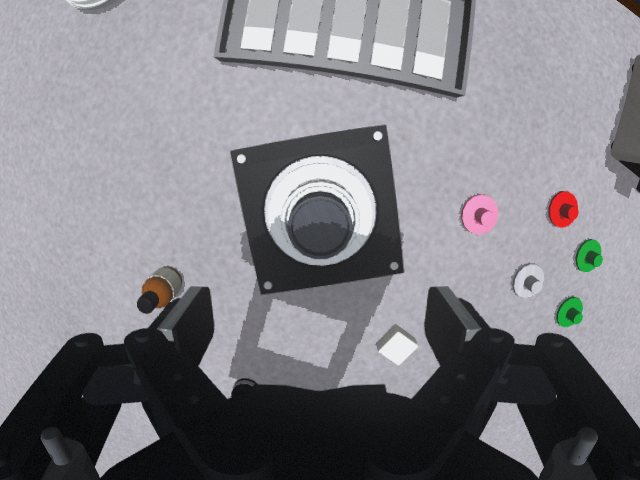

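The adapter stands in the insert at (320,222), top at 67.1 mm (67 expected), so it is home. Next is the dish.

```bash
python3 -m crank '[[[-43,26,0],[0,0,0]],[[-43,26,0],[0,0,0]],[[-43,26,0],[0,0,0]],[[-43,26,0],[0,0,0]],[[-43,26,0],[0,0,0]],[[-43,26,0],[0,0,0]],[[0,0,10],[0,0,0]],[[0,0,0],[0,0,0]],[[0,0,0],[0,0,0]]]'
python3 look.py w9 dish_mid
python3 circ.py w9 442 -228 22 17.5
```

```text
time_s: 19.55
tcp_pos: [444.4, -227.3, 170.7]
orientation: [0.992, 0.129, -0.001, -0.001]
force: [-0.3, 0.2, 0.6]
width: 0.999
gripper_force: 0.0
t 19.55 tcp [ 444.4 -227.3  170.7] yaw [[0.967, 0.256, -0.001], [0.256, -0.967, 0.001], [-0.001, -0.001, -1.0]]
dish_mid [323. 219.] 0.68 world [ 441.6 -231.1] shift [-3.7  2.9 -0. ]
  box [323. 222.  39.  48.] 0.62
393 z 23.1 centre [ 440.6 -230.1] res 0.58 shift [-4.7  1.4 -0. ]
```

```bash
python3 -m crank '[[[-4.3,1.6,45],[0,0,0]],[[0,0,50],[0,0,0]],[[0,0,40],[0,0,0]],[[0,0,20],[0,0,0]],[[0,0,4],[0,0,0]],[[0,0,0],[0,0,0]],[[0,0,0],[0,0,0]]]' -1
python3 -m crank '[[[0,0,0],[0,0,0]],[[0,0,0],[0,0,0]],[[0,0,0],[0,0,0]],[[0,0,0],[0,0,0]],[[0,0,0],[0,0,0]],[[0,0,0],[0,0,0]],[[0,0,0],[0,0,0]],[[0,0,0],[0,0,0]]]' 1 30
```

```text
time_s: 20.58
tcp_pos: [441.5, -231.4, 14.0]
orientation: [0.992, 0.129, 0.001, 0.001]
force: [-0.0, 0.5, 0.5]
width: 1.002
gripper_force: 0.0
time_s: 21.58
tcp_pos: [440.6, -231.0, 13.1]
orientation: [0.992, 0.129, 0.0, 0.0]
force: [-0.9, 1.2, 5.4]
width: 0.392
gripper_force: 29.8
```

```bash
python3 -m crank '[[[0,0,-10],[0,0,0]],[[0,0,-40],[0,0,0]],[[0,0,-50],[0,0,0]],[[0,0,-40],[0,0,0]],[[44,-26,0],[0,0,0]],[[44,-26,0],[0,0,0]],[[44,-26,0],[0,0,0]],[[44,-27,0],[0,0,0]],[[43,-27,0],[0,0,0]],[[43,-26,0],[0,0,0]]]'
python3 -m crank '[[[0,0,0],[0,0,0]],[[0,0,0],[0,0,0]],[[0,0,0],[0,0,0]]]'
python3 look.py w10
cat > pair.py <<'E'
# pair.py npz zlow rlow ztopoff rheld : upper-edge fits of the lower part and of the held part
import sys
from h import *
s=bot.sense();z=np.load(sys.argv[1]+'.npz');P=cloud(z['d'],s);zl,rl,zo,rh=map(float,sys.argv[2:6]);t=np.array(s['tcp_pos']);zh=t[2]+zo
def edge(x,y,zc,r,tol):
    m=((abs(P[...,2]-zc)<tol)&(np.hypot(P[...,0]-x,P[...,1]-y)<r+6)); o=[]
    for c in np.where(m.any(0))[0]:
        o.append((c,np.argmax(m[:,c])))
    o=np.array(o);k=len(o)//8;o=o[k:-k]
    return fitc(np.array([wpt(*q,s,zc) for q in o]),r)
B=edge(654,-11.5,zl,rl,2.5);A=edge(t[0],t[1],zh,rh,2.5);print('low',B,'held',A,'tcp',t.round(1),'shift',rel(B[0]-A[0]+t[:2],s))
E
python3 pair.py w10 67 23.5 8.9 17.5; python3 circ.py w10 653.5 -11.5 67 23.5
```

```text
time_s: 22.82
tcp_pos: [654.4, -9.9, 152.6]
orientation: [0.992, 0.129, 0.0, 0.0]
force: [0.9, 0.2, 0.2]
width: 0.387
gripper_force: 30.0
time_s: 23.2
tcp_pos: [652.7, -12.2, 152.5]
orientation: [0.992, 0.128, -0.0, 0.0]
force: [-0.1, -0.8, 0.5]
width: 0.393
gripper_force: 30.0
t 23.2 tcp [652.7 -12.2 152.5] yaw [[0.967, 0.254, -0.0], [0.254, -0.967, -0.0], [-0.0, 0.0, -1.0]]
low (array([653.22645802, -11.72987547]), np.float64(0.22025139279094155)) held (array([653.09584652, -11.92525691]), np.float64(0.20569917150974676)) tcp [652.8 -12.2 152.6] shift [ 0.2 -0.2 -0. ]
761 z 67.7 centre [652.4 -11.9] res 1.64 shift [-0.3 -0.4  0. ]
```

View pics/w10.png

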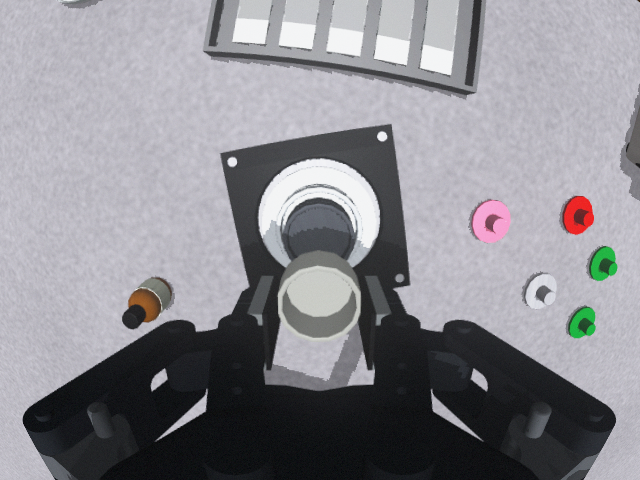

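The held dish at (320,295) is level and lines up with the adapter at (320,225).

```bash
python3 -m crank '[[[0,0,30],[0,0,0]],[[0,0,25],[0,0,0]],[[0,0,10],[0,0,0]],[[0,0,0],[0,0,0]],[[0,0,0],[0,0,0]],[[0,0,0],[0,0,0]]]'
python3 look.py w11;python3 pair.py w11 67 23.5 8.9 17.5
```

```text
time_s: 24.0
tcp_pos: [654.3, -11.4, 89.1]
orientation: [0.992, 0.129, 0.001, 0.0]
force: [1.2, 0.1, 0.3]
width: 0.386
gripper_force: 30.0
t 24.0 tcp [654.3 -11.4  89.1] yaw [[0.967, 0.255, 0.002], [0.255, -0.967, -0.0], [0.002, 0.001, -1.0]]
low (array([653.26751735, -11.49201073]), np.float64(0.2209797210202582)) held (array([654.50596278, -11.05815796]), np.float64(0.20444500662175255)) tcp [654.2 -11.4  88.8] shift [-1.3  0.1 -0. ]
```

```bash
python3 -m crank '[[[-1,0,4],[0,0,0]],[[0,0,5],[0,0,0]],[[0,0,4],[0,0,0]],[[0,0,2],[0,0,0]],[[0,0,0],[0,0,0]],[[0,0,0],[0,0,0]]]'
```

```text
time_s: 24.8
tcp_pos: [652.6, -11.5, 72.5]
orientation: [0.992, 0.129, 0.0, 0.0]
force: [-0.2, -0.1, -1.1]
width: 0.386
gripper_force: 30.0
```

```bash
python3 -m crank '[[[0,0,0.6],[0,0,0]],[[0,0,0],[0,0,0]],[[0,0,0],[0,0,0]]]'
python3 -m crank '[[[0,0,0],[0,0,0]],[[0,0,0],[0,0,0]],[[0,0,0],[0,0,0]],[[0,0,0],[0,0,0]],[[0,0,-10],[0,0,0]],[[0,0,-45],[0,0,0]],[[0,0,-45],[0,0,0]],[[0,0,0],[0,0,0]],[[0,0,0],[0,0,0]]]' -1
python3 look.py w12
python3 circ.py w12 653 -11 81 17.5;python3 circ.py w12 653 -11 67 23.5
```

```text
time_s: 25.18
tcp_pos: [652.6, -11.5, 72.2]
orientation: [0.992, 0.129, 0.0, 0.0]
force: [0.0, 0.1, 2.0]
width: 0.389
gripper_force: 30.1
time_s: 26.3
tcp_pos: [652.4, -11.5, 172.4]
orientation: [0.992, 0.129, 0.0, 0.0]
force: [-0.4, 0.1, -1.4]
width: 1.002
gripper_force: 0.0
t 26.3 tcp [652.4 -11.5 172.4] yaw [[0.967, 0.255, 0.001], [0.255, -0.967, -0.0], [0.001, 0.0, -1.0]]
603 z 80.4 centre [652.2 -11.2] res 0.54 shift [ 0.4 -0.1 -0. ]
867 z 66.6 centre [652.3 -11.6] res 1.63 shift [ 0.5  0.3 -0. ]
```

```bash
python3 -m crank '[[[-14,43,0],[0,0,0]],[[-14,43,0],[0,0,0]],[[-14,43,0],[0,0,0]],[[-14,43,0],[0,0,0]],[[-14,42,0],[0,0,0]],[[0,0,10],[0,0,0]],[[0,0,0],[0,0,0]],[[0,0,0],[0,0,0]]]'
python3 look.py w13 cover_mid
python3 circ.py w13 639 -237 8 19;python3 circ.py w13 639 -237 24 7
```

```text
time_s: 27.35
tcp_pos: [639.1, -234.9, 160.9]
orientation: [0.992, 0.129, -0.001, -0.001]
force: [0.2, -0.0, 0.4]
width: 0.997
gripper_force: 0.0
t 27.35 tcp [ 639.1 -234.9  160.9] yaw [[0.967, 0.256, -0.002], [0.256, -0.967, 0.001], [-0.001, -0.001, -1.0]]
cover_mid [365. 124.] 0.74 world [ 721.1 -249.8] shift [75.4 35.4 -0.1]
cover_mid [319. 218.] 0.73 world [ 638.7 -235.1] shift [-0.5  0.1  0. ]
cover_mid [424. 185.] 0.68 world [ 687.8 -310.1] shift [27.8 85.1 -0.1]
  box [322. 219.  43.  46.] 0.8
  box [365. 124.  47.  46.] 0.78
856 z 9.8 centre [ 640.4 -239.1] res 1.47 shift [-0.3  3.9  0. ]
168 z 25.6 centre [ 641.2 -238.8] res 0.95 shift [0.6 3.9 0. ]
```

View pics/w13.png

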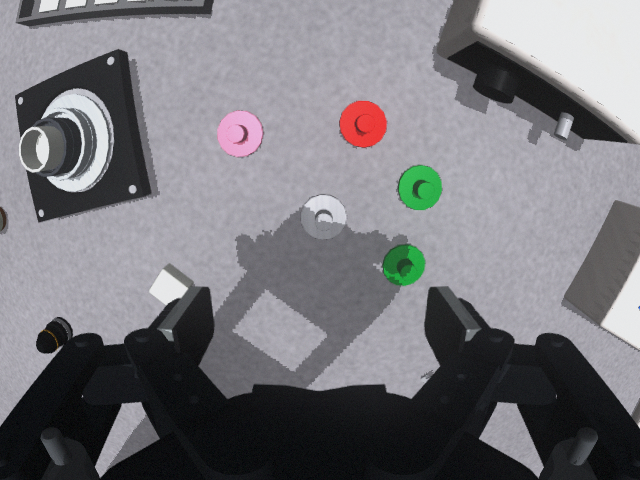

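The grey cover is at (324,217); the nearest look-alike is green at (404,265). I open only half-way so the finger clears it.

```bash
python3 -m crank '[[[0.3,3.8,45],[0,0,0]],[[0,0,45],[0,0,0]],[[0,0,35],[0,0,0]],[[0,0,20],[0,0,0]],[[0,0,4],[0,0,0]],[[0,0,0],[0,0,0]],[[0,0,0],[0,0,0]],[[0,0,0],[0,0,0]]]' 0
```

```text
time_s: 28.5
tcp_pos: [641.5, -240.3, 14.4]
orientation: [0.992, 0.129, 0.001, 0.001]
force: [0.3, 0.5, 0.6]
width: 0.499
gripper_force: 0.0
```

```bash
python3 -m crank '[[[0,-1,2],[0,0,0]],[[0,0,0],[0,0,0]],[[0,0,0],[0,0,0]]]' 0
python3 -m crank '[[[0,0,0],[0,0,0]],[[0,0,0],[0,0,0]],[[0,0,0],[0,0,0]],[[0,0,0],[0,0,0]],[[0,0,0],[0,0,0]],[[0,0,0],[0,0,0]],[[0,0,0],[0,0,0]],[[0,0,0],[0,0,0]]]' 1 40
```

```text
time_s: 28.88
tcp_pos: [640.3, -238.9, 10.8]
orientation: [0.992, 0.129, -0.0, -0.0]
force: [0.9, 0.1, 0.5]
width: 0.497
gripper_force: 0.0
time_s: 29.88
tcp_pos: [640.5, -239.0, 11.0]
orientation: [0.992, 0.129, 0.0, 0.0]
force: [-0.1, -0.6, 2.1]
width: 0.141
gripper_force: 39.0
```

```bash
python3 -m crank '[[[0,0,-10],[0,0,0]],[[0,0,-40],[0,0,0]],[[0,0,-50],[0,0,0]],[[0,0,-45],[0,0,0]],[[14,-44,0],[0,0,0]],[[14,-44,0],[0,0,0]],[[14,-43,0],[0,0,0]],[[14,-43,0],[0,0,0]],[[14,-43,0],[0,0,0]],[[0,0,0],[0,0,0]]]'
python3 -m crank '[[[0,0,0],[0,0,0]],[[0,0,0],[0,0,0]]]'
python3 look.py w14
python3 pair.py w14 81 17.5 -3 19
```

```text
time_s: 31.12
tcp_pos: [652.4, -8.3, 156.3]
orientation: [0.991, 0.131, -0.0, -0.0]
force: [-0.8, -0.0, -1.0]
width: 0.142
gripper_force: 39.1
time_s: 31.38
tcp_pos: [652.6, -12.4, 156.0]
orientation: [0.992, 0.128, -0.0, 0.0]
force: [-0.5, -0.5, -0.6]
width: 0.142
gripper_force: 39.1
t 31.375 tcp [652.6 -12.4 156. ] yaw [[0.967, 0.254, -0.0], [0.254, -0.967, -0.0], [-0.0, 0.0, -1.0]]
low (array([652.69143505, -11.50403614]), np.float64(0.22840138862307305)) held (array([652.29150387, -12.4177451 ]), np.float64(0.21410547644742)) tcp [652.6 -12.5 156. ] shift [ 0.6 -0.8 -0. ]
```

View pics/w14.png

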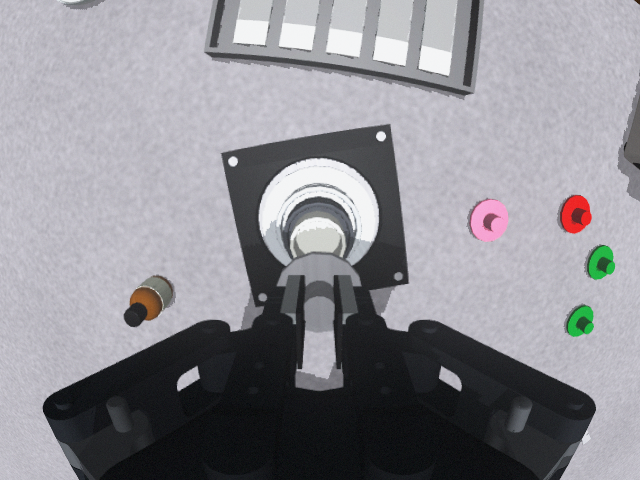

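The grey cover is held level at (320,280), with the dish behind it at (318,230).

```bash
python3 -m crank '[[[0.6,-0.8,25],[0,0,0]],[[0,0,22],[0,0,0]],[[0,0,8],[0,0,0]],[[0,0,0],[0,0,0]],[[0,0,0],[0,0,0]],[[0,0,0],[0,0,0]]]'
python3 look.py w15;python3 pair.py w15 81 17.5 -3 19
```

```text
time_s: 32.17
tcp_pos: [653.8, -10.4, 102.1]
orientation: [0.992, 0.129, 0.001, 0.0]
force: [0.3, -0.3, -0.1]
width: 0.138
gripper_force: 39.1
t 32.175 tcp [653.8 -10.4 102.1] yaw [[0.967, 0.255, 0.002], [0.255, -0.967, -0.0], [0.002, 0.001, -1.0]]
low (array([652.6742625 , -11.25841814]), np.float64(0.16838890934983936)) held (array([653.39347474, -10.33765248]), np.float64(0.20847176257000602)) tcp [653.7 -10.4 102. ] shift [-0.9  0.7 -0. ]
```

```bash
python3 -m crank '[[[-0.7,0.6,4],[0,0,0]],[[0,0,4],[0,0,0]],[[0,0,3],[0,0,0]],[[0,0,1],[0,0,0]],[[0,0,0],[0,0,0]],[[0,0,0],[0,0,0]]]'
```

```text
time_s: 32.98
tcp_pos: [652.7, -11.1, 89.1]
orientation: [0.992, 0.129, 0.0, 0.0]
force: [0.0, 0.5, -0.2]
width: 0.141
gripper_force: 39.1
```

```bash
python3 -m crank '[[[0,0,1],[0,0,0]],[[0,0,0],[0,0,0]],[[0,0,0],[0,0,0]]]'
python3 -m crank '[[[0,0,0],[0,0,0]],[[0,0,0],[0,0,0]],[[0,0,0],[0,0,0]],[[0,0,0],[0,0,0]],[[0,0,-10],[0,0,0]],[[0,0,-40],[0,0,0]],[[0,0,-40],[0,0,0]],[[0,0,0],[0,0,0]],[[0,0,0],[0,0,0]]]' -0.3
python3 look.py w16
python3 circ.py w16 653 -11 85 19;python3 circ.py w16 653 -11 101 7;python3 circ.py w16 653 -11 67 23.5
```

```text
time_s: 33.35
tcp_pos: [652.7, -11.1, 88.1]
orientation: [0.992, 0.129, 0.0, 0.0]
force: [0.7, 0.4, -0.4]
width: 0.139
gripper_force: 39.2
time_s: 34.48
tcp_pos: [652.4, -11.1, 178.1]
orientation: [0.992, 0.129, 0.0, 0.0]
force: [0.4, 0.6, -0.9]
width: 0.651
gripper_force: 0.0
t 34.475 tcp [652.4 -11.1 178.1] yaw [[0.967, 0.255, 0.0], [0.255, -0.967, -0.0], [0.0, 0.0, -1.0]]
1955 z 84.8 centre [651.7 -11. ] res 0.55 shift [-0.2 -0.1  0. ]
398 z 100.7 centre [651.9 -10.9] res 0.25 shift [ 0.  -0.1 -0. ]
576 z 66.6 centre [651.1 -11.6] res 1.42 shift [-1.   0.4  0. ]
```

The cover's disc top measures 84.8 mm (85 expected) and its knob top 100.7 mm (101 expected), both on the axis. The stack is seated and the gripper is clear.

```bash
python3 -c "
from plant import bot
print(bot.sign_off())"
```

```text
the job is handed in; nothing more can be done
None
```

I stacked the insert, adapter, dish and grey cover on the stage, let go and handed the job in at about 34 s; after release each measured at its seated height (within 1 mm) and centred, and neither bystander was touched.

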